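Close a bench caliper's sliding jaw on a square steel tube

ROBOT

A 7-joint arm with a two-finger parallel gripper is mounted at the origin on the work surface. World frame = base frame: x ahead of the robot, y to its left, z up, the work surface at z = 0. Lengths are in m, angles in rad, forces in N, time in s.
With the tool pointing down it reaches from about 0.35 to 0.9 m from the base axis. Payload 8.1 kg.
Tool frame: the origin (TCP) lies midway between the tips of the shut fingers; the grasp point (between the pads) lies 19 mm behind it; z points along the fingers, x is the direction in which the jaws open and shut, and the axes are right-handed (so a half turn about z gives the same grasp; the last joint's range is limited). The gripper opens to 85 mm and grips with 20 to 120 N. Pads are 22 mm wide; open, the fingers measure 114 mm over their backs; the gripper's body (76 mm by 85 mm) begins 54 mm behind the grasp point. The pads swing forward as they close: fully open they stand 13 mm farther back than shut.
Start: joints at [-1.367, 0.434, 0.025, 1.573, -0.012, 1.134, -0.075], TCP at [0.189, 0.596, 0.205] pointing down, gripper open.
Joint ranges: [-2.62, 2.62], [-0.44, 2.09], [-1.27, 1.32], [0.08, 2.57], [-1.32, 4.46], [0.12, 2], [-2.74, 2.74]. Speed limits (rad/s): [2.22, 2.22, 3.01, 3.01, 3.14, 3.14, 3.14].

INTERFACE

Orientations are given as a unit quaternion [w, x, y, z].
In Python, from plant import sensors, viewer, ctrl gives the robot as it stands. The module is installed in compiled form; this text tells all that it offers.
- The arm moves only by the shell command python3 -m inch 'ROWS' [FORCE]. ROWS is JSON, a list that holds one entry, the list of rows, each a list of 7 numbers: the shift along the tool's x, y, z in mm, then the turn, a rotation vector about the tool's x, y, z in rad, then the closure, from -1 (fully open) to 1 (shut). A call has 1 to 20 rows; each row shifts and turns the pose as measured when the row begins, along the tool's axes as they then stand; what a row does not reach is not made up. A row lasts 1/12 s, in which the tool goes at most 41.7 mm and 7.16 degrees, less where a joint would pass 70% of its speed; a pose out of reach is approached as far as the arm can. A call is refused whole if a number of a shift passes 41.7 or a number of a turn 0.125, either way. A call with a gripper value outside its range is refused whole. The fingers move at their own pace and stop on an object; FORCE is the grip in N (left out, the last holds). Time passes only in rows, so rows that do not move let the fingers close. It gives the time, the measured TCP pose, the force and the opening at its end, in the units of the state.
- sensors.observe(): the state, without advancing time (a new reading comes with each control period).
- viewer.grab_frame(name): name is "side" or "top"; returns the picture (420x560x3 uint8, red, green, blue); there is no depth.
- viewer.get_calibration(name): a dict with "K" (3x3 intrinsics, pixels), "position" and "orientation" of the camera in the world. Camera axes: x right, y down, z forward; pixel columns grow to the right and rows downward; lengths in m; the calibration is good to about 2 mm. A picture is of the moment at which its call begins. get_calibration takes no time and is no camera call.
- ctrl.sign_off(): hands the job in, once; it reports no verdict.
The state is a dict: "time_s": time; "joint_pos": joint angles; "joint_velocities": joint speeds; "tau": joint torques, N m; "tcp_pos": TCP position; "orientation": TCP orientation; "ft_force": force on the tool from outside, world axes, zero at the start; "moment": the same for the moment, N m; "finger_gap": finger opening in m.
Only numpy, scipy, OpenCV 4.12 (cv2) and the standard library are available. Lean on these libraries where they do the work, as an engineer would, in place of code of your own. Each camera call takes 0.05 s, during which the arm holds its last target. There are 200 camera calls.

TASK

Lay the square steel tube offcut on the caliper's board between its open jaws, along the jaws and centred at their raised measuring faces, and let go of it. Then slide the moving jaw by its post until the tube is held square and touching between both measuring faces, pressing gently but definitely for about half a second, without forcing it so hard that the sliding jaw tilts. Let go, leave the jaws closed on the tube, and leave the other things on the bench alone.

Things in the scene. Friction and masses are not known exactly. Their poses are not given: they have to be found in the camera images.
- tube_center (a point): Centre of the loose square steel tube offcut, open at both ends, about 80 mm long, 31 mm wide and 31 mm high (width and height good to 2 mm only: measuring it is the job), 3 mm wall, roughly 0.2 kg. It starts lying on the bench, its origin about 16 mm above it. x: along the tube; y: across it, level; z: up. It is the only square hollow piece.
- tube: The same tube; origin at the middle of its underside, axes as above.
- caliper: Steel bench caliper screwed flat to a fixed board, 170 (x) x 290 (y) mm, top at z = 18 mm (the tube lies there). Origin: bench level, under the middle of the fixed jaw's measuring face along x. x: from jaw tips to beam, away from the robot; y: along the beam, from sliding to fixed jaw; z: up. Beam: x = 51 to 73, z = 30 to 40 mm; its slide housing starts at x = 44 mm: keep the tube clear of both.
- anvil: The fixed jaw; same origin and axes as the caliper. Both jaws reach from the beam to x = -33 mm, z = 20 to 45 mm. It carries a screw-set measuring insert, x = -25 to 25 mm, whose flat face looks to -y and stands anywhere from y = 48 to 62 mm: it is set differently each time and its place is not in the readings; it does not give under the hand.
- blade: The sliding jaw's blade. Origin: on the beam's centre line (caliper x = 62 mm) under the post, level with the bench; axes as the caliper's when it does not tilt. Its raised measuring face looks to +y at y = 12 mm from this origin, from x = -74 to -50 mm, that is 50 mm or more from the beam, so a press on it tends to tilt the blade.
- post (a point): Grip point on the upright round steel post (16 mm diameter) by which the jaw is slid, on the sliding jaw right over the beam. This point is on its axis, 70 mm above the bench; the post's bare part runs from 46 to 88 mm above the bench, standing on the slide housing (34 mm along y, top at 46 mm). It may be pinched, or pushed from its -y side.
- jaw_slide (a joint): Position of the sliding jaw along the beam, m: 0 fully open (about 120 mm between the measuring faces), growing as it closes towards +y; the space between the faces is 120 mm minus this, give or take the 7 mm of the insert's setting. Starts 0 to 20 mm. It drags with about 2 N and stays where it is left.
- jaw_rock (a joint): Tilt of the sliding jaw on the beam about the vertical, rad: 0 square. The fit is springy (10 N m per rad about the post): about 5 N on its measuring face tilts it 0.025 rad; beyond 0.04 rad it is being forced.
- pipe: Bystander: round steel pipe offcut standing on end, 42 mm diameter, 55 mm high. Origin under its centre.
- wood_block: Bystander: flat wooden block 85 x 45 x 22 mm. Origin under its centre.
- flat_bar: Bystander: solid flat steel bar 85 x 40 x 10 mm. Origin under its centre.
- jar: Bystander: glass jar with lid, 64 mm diameter, 85 mm high. Origin under its centre.
- wrench: Bystander: wrench lying on the bench.
- screwdriver: Bystander: screwdriver lying on the bench.
- tape: Bystander: tape measure case, 68 x 38 x 64 mm. Origin under its centre.
Things that resemble listed ones, but are neither listed nor needed, are in the scene too. Leave any pink, purple or yellow look-alike of the tube alone.

How it is judged:
By the outcome, as a careful person would: the job done as asked, in the order asked, and still so for the second after the job is handed in, with the robot touching nothing.
It also fails if it takes over 67 s, if anything falls off the work surface, if the arm or the gripper's body presses on something with over 40 N, if the wrist force passes 120 N, or if a joint passes its speed limit or range.

## Working session

There is one attempt and no reset: what is moved stays moved. The work goes in short steps, Python scripts to look and compute and a shell command to move; the robot and the scene stay as the last step left them, time stands still between calls to the robot, and variables do not carry over. Pictures are saved under pics/ and viewed, about 8 in all and at most 12, crops included, and the job is handed in when it is done.

```bash
mkdir -p pics; cat > h.py <<'E'
import numpy as np, cv2
from plant import sensors, viewer, ctrl
from scipy.spatial.transform import Rotation as R
def rot(q): return R.from_quat([q[1],q[2],q[3],q[0]])
def save(n,f): cv2.imwrite('pics/'+f, cv2.cvtColor(n,cv2.COLOR_RGB2BGR))
def ray(cam,px):
    c=viewer.get_calibration(cam); K=np.array(c['K'])
    d=np.linalg.solve(K,np.c_[np.atleast_2d(px),np.ones(len(np.atleast_2d(px)))].T).T
    return np.array(c['position']), rot(c['orientation']).apply(d)
def onz(cam,px,z):
    o,d=ray(cam,px); return o+d*((z-o[2])/d[:,2])[:,None]
def proj(cam,P):
    c=viewer.get_calibration(cam); p=rot(c['orientation']).inv().apply(np.atleast_2d(P)-np.array(c['position']))
    p=p@np.array(c['K']).T; return p[:,:2]/p[:,2:]
E
python3 - <<'E'
from h import *
for n in('top','side'):
    save(viewer.grab_frame(n),n+'0.png'); print(n,viewer.get_calibration(n))
s=sensors.observe(); print(s['tcp_pos'],s['orientation'],s['finger_gap'],s['ft_force'],s['time_s'])
E
```

```text
top {'K': array([[512.43108999,   0.        , 283.32552504],
       [  0.        , 512.43108999, 208.55530325],
       [  0.        ,   0.        ,   1.        ]]), 'position': array([0.27953503, 0.03649807, 1.43499713]), 'orientation': array([-0.0644966 ,  0.71129564, -0.69744258,  0.05892838])}
side {'K': array([[499.07389283,   0.        , 281.1892417 ],
       [  0.        , 499.07389283, 211.28064089],
       [  0.        ,   0.        ,   1.        ]]), 'position': array([ 0.4564069 , -0.8321273 ,  0.77856636]), 'orientation': array([-0.43646487,  0.89913259, -0.02304272,  0.02297897])}
[0.18864784 0.59535689 0.20403456] [ 4.35286551e-04  8.06857930e-01  5.90745155e-01 -5.02678818e-04] 0.08556293330355304 [-0.48077729  0.49321636  0.09876522] 0.1
```

View pics/top0.png

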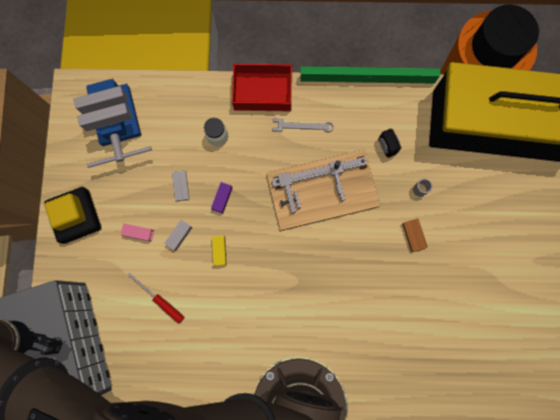

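View pics/side0.png

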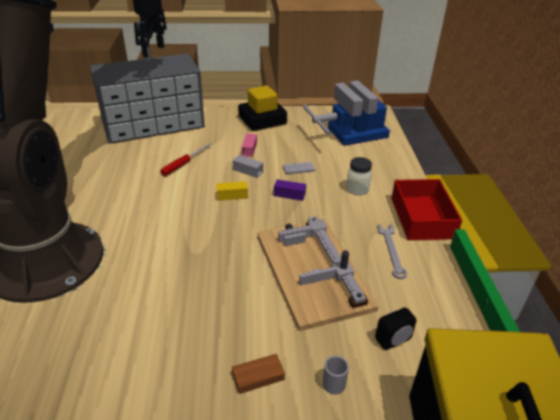

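Candidates for the tube: grey at top (178,235) / side (248,165), which looks hollow; grey at top (181,185) / side (299,168), thin, so probably the flat bar; and the pink (137,233), purple (222,197) and yellow (219,251) look-alikes, plus the round pipe (422,187). I'm choosing the grey one at (178,235) and checking it close up.

```bash
python3 - <<'E'
from h import *
t=cv2.imread('pics/top0.png'); s=cv2.imread('pics/side0.png')
f=lambda a,x0,y0,w,h,W,H: cv2.resize(a[y0:y0+h,x0:x0+w],(W,H),interpolation=cv2.INTER_CUBIC)
a=f(s,225,140,100,50,400,200); a2=f(t,150,160,80,100,320,400)
c=f(t,260,145,130,90,780,540)
cv2.imwrite('pics/c1.png',c)
d=f(s,250,210,130,120,600,554)
cv2.imwrite('pics/c2.png',np.hstack([d[:554,:],np.vstack([cv2.resize(a,(200,100)),cv2.resize(a2,(200,250)),np.zeros((204,200,3),np.uint8)])]))
hsv=cv2.cvtColor(t,cv2.COLOR_BGR2HSV)
m=((hsv[...,1]<60)&(hsv[...,2]>70)).astype(np.uint8)*255
cs,_=cv2.findContours(m,cv2.RETR_EXTERNAL,cv2.CHAIN_APPROX_NONE)
for k in cs:
    if cv2.contourArea(k)>60: print(cv2.minAreaRect(k),cv2.contourArea(k))
E
```

```text
((329.0, 376.5), (9.0, 10.0), 90.0) 69.0
((269.5, 375.5), (9.0, 9.0), 90.0) 66.5
((47.02946472167969, 318.39727783203125), (165.33847045898438, 91.46154022216797), 75.74996948242188) 6473.0
((177.66046142578125, 234.7665557861328), (13.390680313110352, 28.944473266601562), 34.50851821899414) 353.5
((424.00006103515625, 186.00001525878906), (14.142135620117188, 14.142135620117188), 45.0) 160.5
((179.98780822753906, 185.3902587890625), (28.8226318359375, 14.024806022644043), 83.6598129272461) 360.5
((321.86944580078125, 184.6399383544922), (40.431396484375, 95.84984588623047), 76.70142364501953) 991.5
((116.59829711914062, 146.67453002929688), (28.21825408935547, 65.46253204345703), 79.04593658447266) 351.5
((217.12161254882812, 134.27027893066406), (21.040822982788086, 21.040822982788086), 54.462318420410156) 141.0
((302.55712890625, 124.97277069091797), (60.951412200927734, 11.16782283782959), 1.080924153327942) 323.5
((102.8423080444336, 113.58845520019531), (12.27881145477295, 51.48330307006836), 74.74488067626953) 553.0
((100.75001525878906, 96.74999237060547), (13.914020538330078, 54.707401275634766), 71.56504821777344) 504.0
((544.13818359375, 18.788175582885742), (46.92152404785156, 29.82341766357422), 62.1759033203125) 549.5
((27.853662490844727, 48.817081451416016), (65.04417419433594, 87.57221221923828), 6.340191841125488) 3082.5
((352.86474609375, 36.960227966308594), (285.2731628417969, 70.08258819580078), 0.8647763133049011) 14069.5
```

View pics/c1.png

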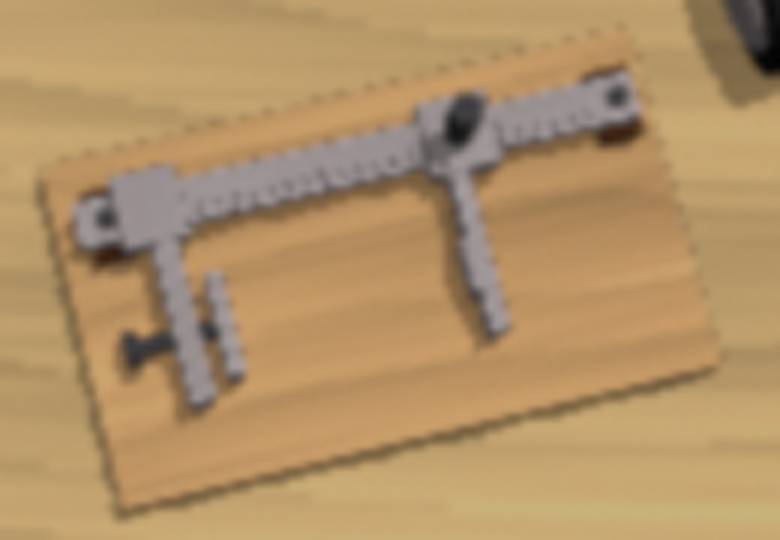

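View pics/c2.png

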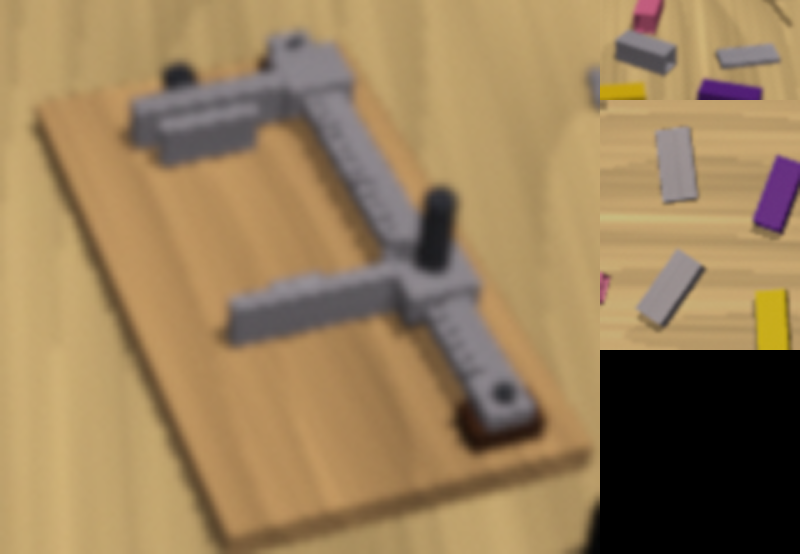

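The close crop confirms it: the grey piece at top (178,235) shows a hollow end, and the one at (181,185) is the thin bar. On the caliper, the fixed jaw is at the left in top view, with its insert at about (296,199). The post top is at about (338,162) in top and (345,252) in side.

```bash
cat > m.py <<'E'
from h import *
C=lambda p:np.array(p,float)/6+[260,145]-5/12
b=onz('top',C([(40,165),(625,28),(718,370),(120,515)]),.018)
B=b[:,:2]
print('board',B.round(4).tolist(),[np.linalg.norm(B[i]-B[i-1]).round(4) for i in range(4)])
yd=(B[0]-B[1]+B[3]-B[2]); xd=(B[0]-B[3]+B[1]-B[2])
a1=np.arctan2(yd[1],yd[0])-np.pi/2; a2=np.arctan2(xd[1],xd[0]); print('yaw',a1,a2)
E
python3 - <<'E'
from m import *
a=(a1+a2)/2; Rm=np.array([[np.cos(a),-np.sin(a)],[np.sin(a),np.cos(a)]])
cen=B.mean(0); L=lambda P:(P[:,:2]-cen)@Rm
# triangulate
def tri(p,q):
    o1,d1=ray('top',[p]);o2,d2=ray('side',[q]);d1=d1[0];d2=d2[0]
    t=np.linalg.lstsq(np.c_[d1,-d2],o2-o1,rcond=None)[0]; A=o1+t[0]*d1;Bq=o2+t[1]*d2; return (A+Bq)/2,np.linalg.norm(A-Bq)
pt=tri(C((470,103)),np.array((439,193))/4.615+[250,210]-.4); print('post top',pt, L(np.array([pt[0]])))
print('posttop z.088',onz('top',[C((470,103))],.088),'base z.046',onz('top',[C((456,137))],.046),L(onz('top',[C((456,137))],.046)))
for n,p,z in [('jawtipF',(203,400),.045),('jawtipS',(497,330),.045),('beamends',(620,88),.04),('beamends',(85,222),.04),('housS',(460,140),.046),('insTop',(205+7,272),.045),('insBot',(238,378),.045)]:
    P=onz('top',[C(p)],z); print(n,P.round(4),L(P).round(4))
# tube
t=cv2.imread('pics/top0.png'); g=t[215:255,155:200]; hsv=cv2.cvtColor(g,cv2.COLOR_BGR2HSV)
print('V hist',np.histogram(hsv[...,2][hsv[...,1]<60],bins=12))
for th in(70,120,135):
    m=((hsv[...,1]<60)&(hsv[...,2]>th)).astype(np.uint8)
    cs,_=cv2.findContours(m,cv2.RETR_EXTERNAL,cv2.CHAIN_APPROX_NONE);k=max(cs,key=cv2.contourArea).reshape(-1,2)+[155,215]
    w=onz('top',k,.031)[:,:2].astype(np.float32)*1000; print(th,cv2.minAreaRect(w))
E
```

```text
board [[0.634, 0.1009], [0.7065, -0.1766], [0.5413, -0.2188], [0.4676, 0.0594]] [np.float64(0.1716), np.float64(0.2868), np.float64(0.1705), np.float64(0.2879)]
yaw 0.25727168672094014 0.24754314310461467
post top (array([ 0.6469531 , -0.09551516,  0.09078535]), np.float64(0.002360018296508001)) [[ 0.04854004 -0.05047712]]
posttop z.088 [[ 0.64894055 -0.09582043  0.088     ]] base z.046 [[ 0.6440154 -0.0934681  0.046    ]] [[ 0.04620665 -0.04776128]]
jawtipF [[0.5179 0.0221 0.045 ]] [[-0.0471  0.0956]]
jawtipS [[ 0.5531 -0.1126  0.045 ]] [[-0.0466 -0.0436]]
beamends [[ 0.6707 -0.1707  0.04  ]] [[ 0.0527 -0.1292]]
beamends [[0.6017 0.0783 0.04  ]] [[0.0481 0.1291]]
housS [[ 0.6426 -0.0953  0.046 ]] [[ 0.0444 -0.0492]]
insTop [[0.5779 0.0189 0.045 ]] [[0.0103 0.0776]]
insBot [[0.5284 0.0062 0.045 ]] [[-0.0408  0.0776]]
V hist (array([ 21,  15,   2,   7,   7,   2,   6,   9,   9, 269,  30,  11]), array([ 71.        ,  79.41666667,  87.83333333,  96.25      ,
       104.66666667, 113.08333333, 121.5       , 129.91666667,
       138.33333333, 146.75      , 155.16666667, 163.58333333,
       172.        ]))
70 ((448.4109191894531, 340.2244873046875), (37.63701629638672, 78.73692321777344), 58.0885009765625)
120 ((449.6808166503906, 342.27081298828125), (32.88744354248047, 78.8956298828125), 57.24168014526367)
135 ((449.97735595703125, 342.79595947265625), (31.41972541809082, 78.7291259765625), 57.80550765991211)
```

```bash
cat > to.py <<'E'
import sys; from h import *
def to(x,y,z,yaw):  # yaw of tool x in deg, tool down
    s=sensors.observe(); r=rot(s['orientation']); p=np.array(s['tcp_pos'])
    yaw=np.radians(yaw); X=np.array([np.cos(yaw),np.sin(yaw),0]); Z=np.array([0,0,-1.]); T=R.from_matrix(np.c_[X,np.cross(Z,X),Z])
    print('shift mm',(r.inv().apply(np.array([x,y,z])-p)*1000).round(1),'turn',(r.inv()*T).as_rotvec().round(4),'| t',round(s['time_s'],2),'tcp',(p*1e3).round(1),'F',np.round(s['ft_force'],1),'gap',round(s['finger_gap']*1e3,1))
if __name__=='__main__': to(*map(float,sys.argv[1:]))
E
python3 -m inch '[[[0,0,0,0,0,0.085,-1],[0,0,0,0,0,0.085,-1],[0,0,0,0,0,0.085,-1],[0,0,0,0,0,0,-1]]]'; python3 to.py .450 .3428 .1 57.8
```

```text
time_s: 0.43
tcp_pos: [0.1885, 0.594, 0.202]
orientation: [0.002, 0.878, 0.479, -0.002]
ft_force: [0.1, -0.2, 0.4]
finger_gap: 0.0857
shift mm [-68.9 355.7 103. ] turn [ 0.0016  0.0051 -0.0106] | t 0.43 tcp [188.5 594.  202. ] F [ 0.1 -0.2  0.4] gap 85.7
```

```bash
python3 - <<'E'
from m import *
# beam line fit: caliper grey mask in top image
t=cv2.imread('pics/top0.png'); hsv=cv2.cvtColor(t,cv2.COLOR_BGR2HSV)
m=((hsv[...,1]<60)&(hsv[...,2]>110)); ys,xs=np.nonzero(m[145:235,262:385]); px=np.c_[xs+262,ys+145]
a=.255;Rm=np.array([[np.cos(a),-np.sin(a)],[np.sin(a),np.cos(a)]]); cen=B.mean(0)
for z,lo,hi,n in((.040,-.03,.075,'beam'),):
    P=(onz('top',px,z)[:,:2]-cen)@Rm
    q=P[(P[:,1]>lo)&(P[:,1]<hi)&(P[:,0]>.03)]; bins=[q[(q[:,1]>=c)&(q[:,1]<c+.015)] for c in np.arange(lo,hi,.015)]
    c=np.array([(k[:,1].mean(),(k[:,0].min()+k[:,0].max())/2,k[:,0].mean(),len(k)) for k in bins]); print(c.round(4)); print('slope',np.polyfit(c[:,0],c[:,2],1))
P=(onz('top',px,.045)[:,:2]-cen)@Rm
for x in np.arange(-.05,.03,.006):
    q=np.sort(P[abs(P[:,0]-x)<.003][:,1]); print(round(x,3),(q*1000).round(0).tolist())
print('cen',cen)
E
```

```text
board [[0.634, 0.1009], [0.7065, -0.1766], [0.5413, -0.2188], [0.4676, 0.0594]] [np.float64(0.1716), np.float64(0.2868), np.float64(0.1705), np.float64(0.2879)]
yaw 0.25727168672094014 0.24754314310461467
[[-2.24e-02  4.72e-02  4.76e-02  4.00e+01]
 [-7.70e-03  4.70e-02  4.77e-02  4.10e+01]
 [ 7.30e-03  4.69e-02  4.73e-02  4.20e+01]
 [ 2.27e-02  4.69e-02  4.71e-02  4.20e+01]
 [ 3.74e-02  4.71e-02  4.72e-02  4.10e+01]
 [ 5.22e-02  4.68e-02  4.70e-02  4.10e+01]
 [ 6.74e-02  4.70e-02  4.74e-02  4.10e+01]]
slope [-0.0042643   0.04742546]
-0.05 [-45.0, 91.0]
-0.044 [-49.0, -48.0, -46.0, -45.0, -44.0, -43.0, 90.0, 91.0, 93.0, 93.0, 94.0, 96.0, 97.0, 99.0, 99.0, 101.0, 102.0]
-0.038 [-48.0, -47.0, -45.0, -44.0, -42.0, -42.0, -40.0, 75.0, 77.0, 78.0, 80.0, 81.0, 91.0, 92.0, 94.0, 95.0, 95.0, 97.0, 98.0, 100.0, 101.0, 103.0]
-0.032 [-49.0, -48.0, -46.0, -46.0, -44.0, -43.0, -40.0, 74.0, 76.0, 77.0, 79.0, 79.0, 81.0, 82.0, 83.0, 90.0, 91.0, 93.0, 93.0, 96.0, 97.0, 99.0, 99.0, 101.0, 102.0]
-0.026 [-48.0, -47.0, -45.0, -44.0, -42.0, -42.0, -40.0, 75.0, 75.0, 77.0, 78.0, 80.0, 81.0, 83.0, 91.0, 9
[... 761 characters left out ...]
004 [-48.0, -47.0, -44.0, -43.0, -41.0, 75.0, 76.0, 77.0, 79.0, 79.0, 81.0, 82.0, 91.0, 93.0, 94.0, 96.0, 96.0, 98.0, 99.0, 102.0, 102.0]
0.01 [-49.0, -48.0, -46.0, -46.0, -45.0, -43.0, -42.0, 75.0, 77.0, 78.0, 81.0, 92.0, 92.0, 94.0, 95.0, 97.0, 98.0, 100.0, 100.0, 101.0, 103.0]
0.016 [-48.0, -47.0, -45.0, -44.0, -44.0, -42.0, -41.0, 91.0, 93.0, 94.0, 96.0, 96.0, 98.0, 99.0, 101.0, 102.0, 102.0]
0.022 [-49.0, -48.0, -46.0, -46.0, -44.0, -43.0, -42.0, -40.0, -40.0, 92.0, 92.0, 94.0, 95.0, 97.0, 98.0, 100.0, 100.0, 102.0, 103.0]
0.028 [-62.0, -51.0, -50.0, -48.0, -47.0, -45.0, -44.0, -42.0, -41.0, 87.0, 90.0, 90.0, 91.0, 93.0, 94.0, 96.0, 96.0, 98.0, 99.0, 101.0]
cen [ 0.58734516 -0.05875964]
```

```bash
python3 -m inch '[[[-7,35.5,10,0,0,0,-1],[-7,35.5,10,0,0,0,-1],[-7,35.5,10,0,0,0,-1],[-7,35.5,10,0,0,0,-1],[-7,35.5,10,0,0,0,-1],[-7,35.5,10,0,0,0,-1],[-7,35.5,10,0,0,0,-1],[-7,35.5,10,0,0,0,-1],[-7,35.5,10,0,0,0,-1],[-7,35.5,10,0,0,0,-1],[0,0,0,0,0,-0.01,-1],[0,0,0,0,0,0,-1]]]' >/dev/null; python3 to.py .450 .3428 .005 57.8
```

```text
shift mm [  1.3 -11.1  89.5] turn [-0.0012  0.0077  0.0447] | t 1.43 tcp [459.4 336.7  94.4] F [-0.   1.9 -0.2] gap 85.6
```

```bash
python3 -m inch '[[[1,-9,10,0,0.008,0.04,-1],[0,-1,10,0,0,0,-1],[0,0,10,0,0,0,-1],[0,0,10,0,0,0,-1],[0,0,0,0,0,0,-1]]]' >/dev/null; python3 to.py .450 .3428 .005 57.8
python3 - <<'E'
from h import *
t=viewer.grab_frame('top');s=viewer.grab_frame('side')
c=lambda a,x,y:cv2.resize(a[y:y+80,x:x+80],(400,400),interpolation=cv2.INTER_CUBIC)
save(np.hstack([c(t,140,195),c(s,210,125)]),'g1.png')
E
```

```text
shift mm [-0.8 -0.1 46.9] turn [-0.0012 -0.0004  0.0133] | t 1.85 tcp [450.6 343.4  51.9] F [-0.2 -1.4  0.1] gap 85.4
```

View pics/g1.png

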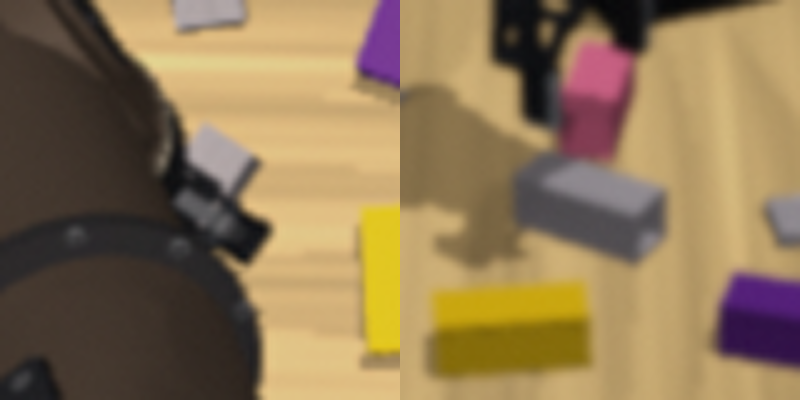

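```bash
python3 - <<'E'
from h import *
s=sensors.observe();p=np.array(s['tcp_pos']);X=rot(s['orientation']).apply([1,0,0])
P=np.array([p-.047*X+[0,0,.013],p+.047*X+[0,0,.013],[.45,.3428,.031]]);print(proj('side',P),proj('top',P))
E
```

```text
[[238.19100475 158.11087729]
 [255.99082679 142.45925943]
 [247.07483974 161.33667059]] [[188.03844218 241.33500773]
 [159.38062141 222.66374953]
 [176.80046354 234.128975  ]]
```

Side view: the open fingers straddle the tube, with the tube top centre at about (248,163) as predicted. The top view agrees, so I'm descending and gripping.

```bash
python3 -m inch '[[[-1,0,12,0,0,0.01,-1],[0,0,12,0,0,0,-1],[0,0,12,0,0,0,-1],[0,0,9,0,0,0,-1],[0,0,0,0,0,0,-1],[0,0,0,0,0,0,1],[0,0,0,0,0,0,1],[0,0,0,0,0,0,1],[0,0,0,0,0,0,1],[0,0,0,0,0,0,1],[0,0,0,0,0,0,1],[0,0,0,0,0,0,1],[0,0,0,0,0,0,1]]]' 40 ; python3 to.py .450 .3428 .005 57.8
```

```text
time_s: 3.03
tcp_pos: [0.454, 0.3466, 0.0104]
orientation: [-0.002, 0.874, 0.486, 0.005]
ft_force: [0.6, 0.2, -0.1]
finger_gap: 0.0
shift mm [-5.4 -1.4  5.4] turn [ 0.0015 -0.0096  0.0067] | t 3.03 tcp [454.  346.6  10.4] F [ 0.6  0.2 -0.1] gap 0.0
```

```bash
python3 - <<'E'
from h import *
t=viewer.grab_frame('top');s=viewer.grab_frame('side')
c=lambda a,x,y:cv2.resize(a[y:y+80,x:x+80],(400,400),interpolation=cv2.INTER_CUBIC)
save(np.hstack([c(t,140,195),c(s,210,125)]),'g2.png')
E
```

```text
(no output)
```

View pics/g2.png

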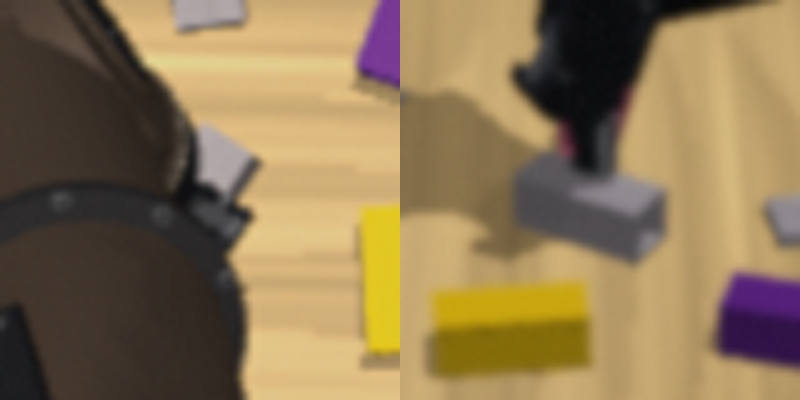

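```bash
python3 - <<'E'
from h import *
s=sensors.observe();p=np.array(s['tcp_pos']);print(p,s['joint_pos'],s['finger_gap'])
for dz in(0,.019,.03,.04):print(dz,proj('side',p+[0,0,dz]),proj('top',p+[0,0,dz]))
for z in(.02,.031,.04,.05): print(z,onz('side',[(249,159)],z))
o,d=ray('side',[(249,159)]);d=d[0]; print('at y=p.y',o+d*(p[1]-o[1])/d[1])
E
```

```text
[0.45398861 0.34653849 0.01034472] [-0.82725761  0.57452075  0.1157328   1.91498901 -0.10618707  0.64826984
  0.36965079] 0.00013961608243125416
0 [[248.64573836 166.84458585]] [[177.10355575 233.60949249]]
0.019 [[248.51521874 161.09397562]] [[175.65934529 232.74538439]]
0.03 [[248.43863958 157.71994729]] [[174.80566339 232.23460465]]
0.04 [[248.36836453 154.6236736 ]] [[174.01809924 231.76338485]]
0.02 [[0.45543933 0.37219193 0.02      ]]
0.031 [[0.45545336 0.35472805 0.031     ]]
0.04 [[0.45546484 0.34043942 0.04      ]]
0.05 [[0.45547759 0.32456317 0.05      ]]
at y=p.y [0.45545994 0.34653849 0.03615837]
```

The side view shows the shut tips at about (249,159), just above the tube's top face, roughly 25 mm higher than the reported TCP. The fingers closed over the tube without touching it. I'll reopen, recentre, and go lower in small force-checked steps.

```bash
python3 -m inch '[[[0,0,0,0,0,0,-1],[0,0,0,0,0,0,-1],[0,0,0,0,0,0,-1],[0,0,0,0,0,0,-1],[0,0,0,0,0,0,-1],[0,0,0,0,0,0,-1],[-5,-1,0,0,-0.01,0.01,-1],[0,0,0,0,0,0,-1],[0,0,3,0,0,0,-1],[0,0,3,0,0,0,-1],[0,0,0,0,0,0,-1]]]' 40 ; python3 to.py .450 .3428 -.008 57.8
```

```text
time_s: 4.05
tcp_pos: [0.4499, 0.3423, 0.0037]
orientation: [0.001, 0.877, 0.481, -0.0]
ft_force: [-0.4, 0.4, 0.2]
finger_gap: 0.0855
shift mm [ 0.5 -0.2 11.7] turn [ 0.0014  0.0018 -0.0045] | t 4.05 tcp [449.9 342.3   3.7] F [-0.4  0.4  0.2] gap 85.5
```

```bash
python3 -m inch '[[[0,0,3,0,0,0,-1],[0,0,3,0,0,0,-1],[0,0,0,0,0,0,-1]]]'; python3 -m inch '[[[0,0,0,0,0,0,-0.5],[0,0,0,0,0,0,-0.5],[0,0,0,0,0,0,-0.5],[0,0,0,0,0,0,-0.5],[0,0,0,0,0,0,-0.5]]]' 40;python3 -m inch '[[[0,0,0,0,0,0,-0.1],[0,0,0,0,0,0,-0.1],[0,0,0,0,0,0,-0.1],[0,0,0,0,0,0,-0.1]]]' 40; python3 to.py .450 .3428 -.008 57.8
```

```text
time_s: 4.3
tcp_pos: [0.4498, 0.3423, -0.0033]
orientation: [0.001, 0.876, 0.481, -0.001]
ft_force: [0.1, -1.3, 0.2]
finger_gap: 0.0852
time_s: 4.72
tcp_pos: [0.4498, 0.3421, -0.0035]
orientation: [0.001, 0.877, 0.481, -0.001]
ft_force: [1.1, -1.1, 0.0]
finger_gap: 0.0638
time_s: 5.05
tcp_pos: [0.45, 0.3423, -0.0032]
orientation: [0.001, 0.877, 0.481, -0.001]
ft_force: [0.9, -0.3, 0.4]
finger_gap: 0.0472
shift mm [ 0.4 -0.3  4.8] turn [ 0.0013  0.0019 -0.0045] | t 5.05 tcp [450.  342.3  -3.2] F [ 0.9 -0.3  0.4] gap 47.2
```

```bash
python3 -m inch '[[[0,0,3,0,0,0,-0.1],[0,0,3,0,0,0,-0.1],[0,0,0,0,0,0,-0.1]]]'; python3 -m inch '[[[0,0,3,0,0,0,-0.1],[0,0,3,0,0,0,-0.1],[0,0,0,0,0,0,-0.1]]]'; python3 to.py .450 .3428 -.015 57.8
```

```text
time_s: 5.3
tcp_pos: [0.4501, 0.3424, -0.0096]
orientation: [0.001, 0.877, 0.481, -0.0]
ft_force: [0.8, -0.2, -0.1]
finger_gap: 0.047
time_s: 5.55
tcp_pos: [0.4499, 0.3423, -0.0166]
orientation: [0.001, 0.877, 0.481, -0.001]
ft_force: [-0.4, -0.3, -0.2]
finger_gap: 0.0469
shift mm [ 0.5 -0.2 -1.6] turn [ 0.0013  0.0019 -0.0044] | t 5.55 tcp [449.9 342.3 -16.6] F [-0.4 -0.3 -0.2] gap 46.9
```

```bash
python3 -m inch '[[[0,0,2.5,0,0,0,-0.1],[0,0,0,0,0,0,-0.1],[0,0,0,0,0,0,1],[0,0,0,0,0,0,1],[0,0,0,0,0,0,1],[0,0,0,0,0,0,1],[0,0,0,0,0,0,1],[0,0,0,0,0,0,1],[0,0,0,0,0,0,1],[0,0,0,0,0,0,1]]]' 40;  python3 to.py .450 .3428 -.015 57.8
```

```text
time_s: 6.38
tcp_pos: [0.4499, 0.3422, -0.0196]
orientation: [0.001, 0.877, 0.481, -0.001]
ft_force: [-0.5, 0.2, -0.3]
finger_gap: 0.0326
shift mm [ 0.5 -0.3 -4.6] turn [ 0.0013  0.0022 -0.0044] | t 6.38 tcp [449.9 342.2 -19.6] F [-0.5  0.2 -0.3] gap 32.6
```

```bash
python3 -m inch '[[[0,0,-15,0,0,0,1],[0,0,-25,0,0,0,1],[0,0,-25,0,0,0,1],[0,0,-25,0,0,-0.1,1],[0,0,-10,0,0,-0.1,1],[0,0,0,0,0,-0.1,1],[0,0,0,0,0,-0.1,1],[0,0,0,0,0,-0.1,1],[0,0,0,0,0,-0.1,1],[0,0,0,0,0,-0.1,1],[0,0,0,0,0,-0.1,1],[0,0,0,0,0,0,1]]]' 50;  python3 to.py .565 -.0325 .06 104.8
```

```text
time_s: 7.38
tcp_pos: [0.4471, 0.3396, 0.0836]
orientation: [0.001, 0.605, 0.796, -0.005]
ft_force: [0.1, 0.2, -1.8]
finger_gap: 0.0324
shift mm [-389.9   13.8   26.2] turn [-0.0062  0.0069  0.0136] | t 7.38 tcp [447.1 339.6  83.6] F [ 0.1  0.2 -1.8] gap 32.4
```

Holding: there is −1.8 N on the wrist. Moving over the caliper.

```bash
python3 -m inch '[[[-20,0,0,0,0,0.013,1],[-37,1,0,0,0,0,1],[-37,1,0,0,0,0,1],[-37,1,0,0,0,0,1],[-37,1,0,0,0,0,1],[-37,1,0,0,0,0,1],[-37,1,0,0,0,0,1],[-37,1,0,0,0,0,1],[-37,1,0,0,0,0,1],[-30,1,0,0,0,0,1],[-20,1,0,0,0,0,1],[0,0,0,0,0,0,1],[0,0,0,0,0,0,1]]]' 50;  python3 to.py .565 -.0325 .06 104.8
```

```text
time_s: 8.47
tcp_pos: [0.5464, -0.0284, 0.0829]
orientation: [-0.001, 0.627, 0.779, -0.005]
ft_force: [-0.4, 1.1, -2.1]
finger_gap: 0.0318
shift mm [-7.8 17.5 22.8] turn [-0.0089  0.0048 -0.044 ] | t 8.47 tcp [546.4 -28.4  82.9] F [-0.4  1.1 -2.1] gap 31.8
```

```bash
python3 -m inch '[[[-7,15,5,-0.009,0.005,-0.044,1],[-1,2,5,0,0,0,1],[0,0,5,0,0,0,1],[0,0,0,0,0,0,1],[0,0,0,0,0,0,1]]]' 50;  python3 to.py .565 -.0325 0 104.8
python3 - <<'E'
from h import *
t=viewer.grab_frame('top');s=viewer.grab_frame('side')
f=lambda a,x0,y0:cv2.resize(a[y0:y0+120,x0:x0+100],(400,480),interpolation=cv2.INTER_CUBIC)
save(np.hstack([f(t,260,125),f(s,255,190)]),'p1.png')
E
```

```text
time_s: 8.88
tcp_pos: [0.5628, -0.0291, 0.0662]
orientation: [-0.002, 0.613, 0.79, -0.0]
ft_force: [-0.6, -0.1, -2.4]
finger_gap: 0.0325
shift mm [-4.   1.4 66.2] turn [-0.0025 -0.0023 -0.006 ] | t 8.88 tcp [562.8 -29.1  66.2] F [-0.6 -0.1 -2.4] gap 32.5
```

View pics/p1.png

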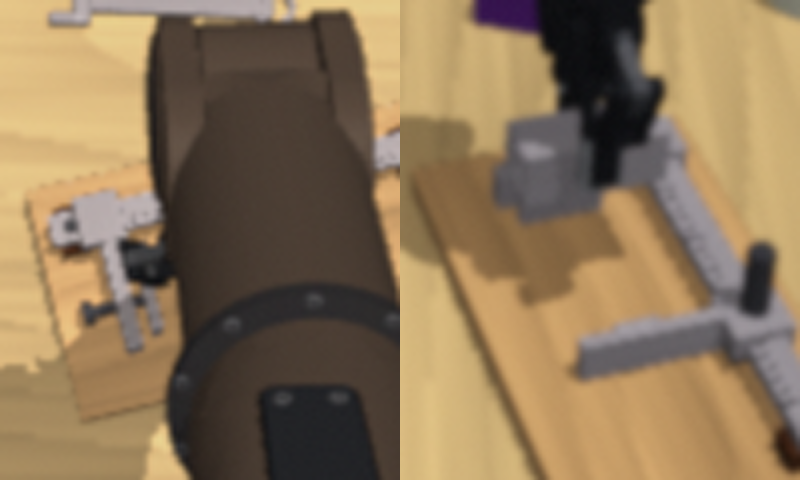

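```bash
python3 - <<'E'
from h import *
s=sensors.observe();p=np.array(s['tcp_pos']);r=rot(s['orientation']);X=r.apply([1,0,0]);Y=r.apply([0,1,0])
def crop(P): q=(proj('side',P)-[255,190])*4; q[:,0]+=400; return q.round(0)
b=p*1; b[2]+=.0196
for n,u in(('left',-.04),('right',.04)):
    for z in(0,.031):
        for w in(-.016,.016): print(n,'z',z,'w',w,crop(b+u*Y+w*X+[0,0,z]))
print('Y',Y,'X',X)
E
```

```text
left z 0 w -0.016 [[522. 204.]]
left z 0 w 0.016 [[503. 166.]]
left z 0.031 w -0.016 [[524. 159.]]
left z 0.031 w 0.016 [[504. 121.]]
right z 0 w -0.016 [[665. 176.]]
right z 0 w 0.016 [[643. 139.]]
right z 0.031 w -0.016 [[669. 131.]]
right z 0.031 w 0.016 [[647.  94.]]
Y [ 0.9681533   0.25034781 -0.00227037] X [-0.2503428   0.96815458  0.00227981]
```

```bash
python3 - <<'E'
from h import *
s=viewer.grab_frame('side')
save(cv2.resize(s[200:260,270:350],(800,600),interpolation=cv2.INTER_CUBIC),'p2.png')
E
```

```text
(no output)
```

View pics/p2.png

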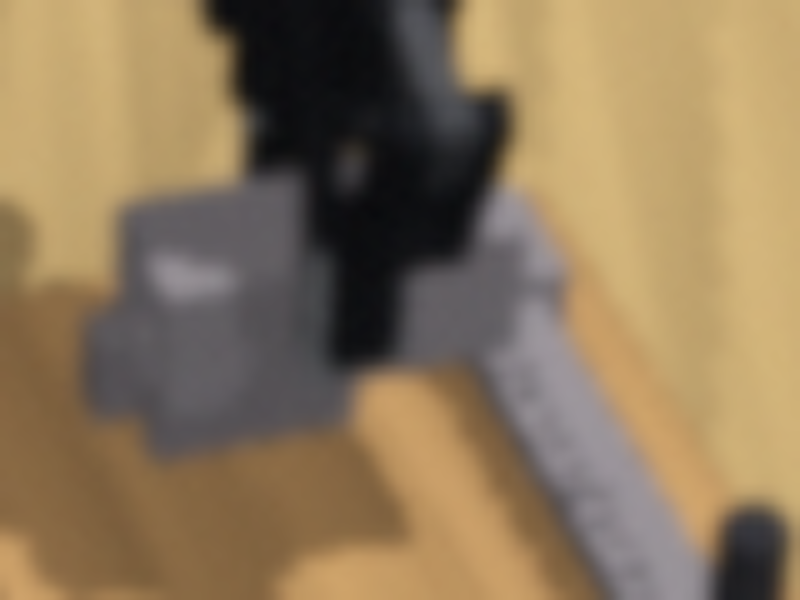

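```bash
python3 - <<'E'
from h import *
a=.258;Rm=np.array([[np.cos(a),-np.sin(a)],[np.sin(a),np.cos(a)]]); cen=np.array([.58735,-.05876])
O=cen+Rm@np.array([-.0146,0]); print('caliper origin minus y offset',O)
for n,px,z in(('insL',(286,245.5),.02),('insR',(305.5,241.5),.02)):
    P=onz('side',[px],z)[:,:2]; print(n,P,(P-O)@Rm)
P=np.array([sensors.observe()['tcp_pos'][:2]]); print('tcp local',(P-O)@Rm)
print('target', O+Rm@np.array([-.001,.031]))
E
```

```text
caliper origin minus y offset [ 0.57323323 -0.06248515]
insL [[0.53500544 0.00463524]] [[-0.01983695  0.07465257]]
insR [[0.58055331 0.01652171]] [[0.02723619 0.07452421]]
tcp local [[-0.00124533  0.03455779]]
target [ 0.56435676 -0.03276633]
```

The zoom shows the tube's right end at crop (515,345) and its far left top at (120,205). Both match the prediction from the TCP to about 1 px. The grey block below it is the insert, (160,460) to (355,415). Lowering now.

```bash
python3 -m inch '[[[-3.5,1.5,8,0,0,-0.006,1],[0,0,10,0,0,0,1],[0,0,10,0,0,0,1],[0,0,10,0,0,0,1],[0,0,8,0,0,0,1],[0,0,0,0,0,0,1]]]' 50;  python3 to.py .5656 -.0324 -.0016 104.8
```

```text
time_s: 9.53
tcp_pos: [0.5654, -0.0321, 0.0161]
orientation: [-0.001, 0.61, 0.793, 0.0]
ft_force: [-0.4, 0.2, -2.2]
finger_gap: 0.0324
shift mm [-0.4  0.2 17.7] turn [-0.0011 -0.0018  0.0013] | t 9.53 tcp [565.4 -32.1  16.1] F [-0.4  0.2 -2.2] gap 32.4
```

```bash
python3 -m inch '[[[0,0,6,0,0,0,1],[0,0,6,0,0,0,1],[0,0,2,0,0,0,1],[0,0,0,0,0,0,1]]]'; python3 -m inch '[[[0,0,1,0,0,0,1],[0,0,0,0,0,0,1]]]'; python3 -m inch '[[[0,0,1,0,0,0,1],[0,0,0,0,0,0,1]]]';  python3 to.py .5656 -.0324 -.0016 104.8
```

```text
time_s: 9.87
tcp_pos: [0.5647, -0.0322, -0.0005]
orientation: [-0.002, 0.61, 0.793, -0.0]
ft_force: [0.6, -0.3, -2.2]
finger_gap: 0.0322
time_s: 10.03
tcp_pos: [0.565, -0.0322, -0.0012]
orientation: [-0.002, 0.61, 0.793, -0.0]
ft_force: [0.5, -0.4, -1.8]
finger_gap: 0.0321
time_s: 10.2
tcp_pos: [0.5655, -0.0322, -0.0011]
orientation: [-0.001, 0.61, 0.793, 0.0]
ft_force: [-0.2, 0.2, -2.1]
finger_gap: 0.0324
shift mm [-0.3  0.   0.5] turn [-0.0012 -0.0019  0.0009] | t 10.2 tcp [565.5 -32.2  -1.1] F [-0.2  0.2 -2.1] gap 32.4
```

```bash
for i in 1; do python3 -m inch '[[[0,0,1.5,0,0,0,1],[0,0,0,0,0,0,1]]]'; python3 -m inch '[[[0,0,1.5,0,0,0,1],[0,0,0,0,0,0,1]]]'; done
```

```text
time_s: 10.37
tcp_pos: [0.5662, -0.0321, -0.0011]
orientation: [-0.0, 0.61, 0.793, 0.001]
ft_force: [0.5, 0.8, -1.5]
finger_gap: 0.0323
time_s: 10.53
tcp_pos: [0.5668, -0.0321, -0.0012]
orientation: [0.0, 0.61, 0.793, 0.001]
ft_force: [0.0, 0.5, -1.9]
finger_gap: 0.0319
```

```bash
python3 - <<'E'
from h import *
s=sensors.observe();print(np.round(s['joint_pos'],3),np.round(s['tau'],1),np.round(s['moment'],2))
E
```

```text
[-0.02   0.591 -0.023  1.913  0.019  0.635  1.775] [ -0.  -69.2   0.4 -21.4   0.    0.1  -0. ] [ 0.03 -0.02 -0.05]
```

```bash
python3 -m inch '[[[-0.5,-1.5,2.5,0,0,0,1]]]'; python3 -m inch '[[[0,0,2,0,0,0,1]]]'; python3 to.py .5656 -.0324 -.0016 104.8
```

```text
time_s: 10.62
tcp_pos: [0.5672, -0.0322, -0.0017]
orientation: [0.001, 0.61, 0.793, 0.002]
ft_force: [-10.0, 5.2, 49.4]
finger_gap: 0.0323
time_s: 10.7
tcp_pos: [0.5672, -0.0321, -0.0016]
orientation: [0.002, 0.61, 0.793, 0.003]
ft_force: [-14.9, -0.2, 36.1]
finger_gap: 0.0321
shift mm [ 0.1 -1.6 -0. ] turn [ 0.0061 -0.0009  0.0013] | t 10.7 tcp [567.2 -32.1  -1.6] F [-14.9  -0.2  36.1] gap 32.1
```

```bash
python3 -m inch '[[[0,-1.5,-2.5,0.006,0,0,1],[0,0,0,0,0,0,1]]]'; python3 -m inch '[[[0,0,1,0,0,0,1],[0,0,0,0,0,0,1]]]'; python3 to.py .5656 -.0324 -.0016 104.8
```

```text
time_s: 10.87
tcp_pos: [0.5662, -0.0325, 0.0019]
orientation: [0.0, 0.61, 0.793, 0.001]
ft_force: [1.1, -0.2, -2.1]
finger_gap: 0.0321
time_s: 11.03
tcp_pos: [0.5663, -0.0325, 0.0004]
orientation: [0.0, 0.61, 0.793, 0.001]
ft_force: [0.6, 0.6, -2.3]
finger_gap: 0.0322
shift mm [ 0.3 -0.7  2. ] turn [ 0.0021 -0.0004  0.0014] | t 11.03 tcp [ 5.663e+02 -3.250e+01  4.000e-01] F [ 0.6  0.6 -2.3] gap 32.2
```

```bash
python3 -m inch '[[[0,-0.8,1,0.002,0,0,1],[0,0,0.5,0,0,0,1],[0,0,0,0,0,0,1]]]'; python3 -m inch '[[[0,0,0,0,0,0,-0.1],[0,0,0,0,0,0,-0.1],[0,0,0,0,0,0,-0.1],[0,0,0,0,0,0,-0.1]]]'; python3 to.py .5656 -.0324 -.0016 104.8
```

```text
time_s: 11.28
tcp_pos: [0.5653, -0.0327, -0.0015]
orientation: [-0.0, 0.61, 0.793, -0.0]
ft_force: [-2.4, 0.7, 5.2]
finger_gap: 0.0322
time_s: 11.62
tcp_pos: [0.5655, -0.0328, -0.0022]
orientation: [-0.001, 0.61, 0.793, -0.0]
ft_force: [0.4, -0.1, 1.3]
finger_gap: 0.047
shift mm [ 0.3  0.2 -0.6] turn [-0.0009 -0.0006  0.0013] | t 11.62 tcp [565.5 -32.8  -2.2] F [ 0.4 -0.1  1.3] gap 47.0
```

```bash
python3 -m inch '[[[0,0,-10,0,0,0,-0.1],[0,0,-20,0,0,0,-0.1],[0,0,-25,0,0,0,-0.1],[0,0,-25,0,0,0,-0.1],[0,0,-25,0,0,0,-0.1],[0,0,-15,0,0,0,-0.1],[0,0,0,0,0,0,1],[0,0,0,0,0,0,1]]]' 40; python3 to.py .6564 -.1347 .12 104.8
```

```text
time_s: 12.28
tcp_pos: [0.5647, -0.0328, 0.1265]
orientation: [-0.001, 0.61, 0.793, -0.0]
ft_force: [0.3, 0.1, -0.1]
finger_gap: 0.0234
shift mm [-122.    62.5    6.3] turn [-0.0021 -0.0011  0.0013] | t 12.28 tcp [564.7 -32.8 126.5] F [ 0.3  0.1 -0.1] gap 23.4
```

```bash
python3 -m inch '[[[-24,12,0,0,0,0,1],[-24,12,0,0,0,0,1],[-24,12,0,0,0,0,1],[-24,12,0,0,0,0,1],[-20,10,0,0,0,0,1],[0,0,0,0,0,0,1],[0,0,0,0,0,0,1]]]' 40; python3 to.py .6564 -.1347 .036 104.8
python3 - <<'E'
from h import *
t=viewer.grab_frame('top');s=viewer.grab_frame('side'); save(t,'q_t.png');save(s,'q_s.png')
f=lambda a,x0,y0:cv2.resize(a[y0:y0+75,x0:x0+100],(800,600),interpolation=cv2.INTER_CUBIC)
save(np.vstack([f(t,265,150)[:300] if 0 else cv2.resize(f(t,265,155),(400,300)),cv2.resize(f(s,265,205),(400,300))]),'p3.png')
E
```

```text
time_s: 12.87
tcp_pos: [0.6504, -0.1318, 0.1212]
orientation: [-0.004, 0.608, 0.794, -0.002]
ft_force: [-0.3, 0.3, -0.3]
finger_gap: -0.0002
shift mm [-4.8  5.7 85.2] turn [-0.0087 -0.0044  0.0058] | t 12.87 tcp [ 650.4 -131.8  121.2] F [-0.3  0.3 -0.3] gap -0.2
```

View pics/p3.png

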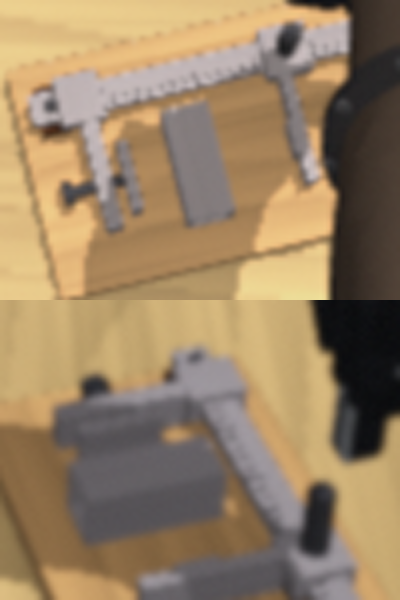

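The tube lies free between the jaws, along them (top crop, about (198,163)), and the post is clear at (290,38). Measuring the tube's pose in the caliper frame.

```bash
cat > tube.py <<'E'
from h import *
a=.258;Rm=np.array([[np.cos(a),-np.sin(a)],[np.sin(a),np.cos(a)]]); O=np.array([.57323,-.06249])
def tube(img,z=.049):
    hsv=cv2.cvtColor(img,cv2.COLOR_RGB2HSV); m=(hsv[...,1]<70)&(hsv[...,2]>60)
    ys,xs=np.nonzero(m[140:235,262:385]); px=np.c_[xs+262,ys+140]; P=(onz('top',px,z)[:,:2]-O)@Rm
    return m,px,P
E
python3 - <<'E'
from tube import *
t=cv2.cvtColor(cv2.imread('pics/q_t.png'),cv2.COLOR_BGR2RGB)
m,px,P=tube(t)
k=(P[:,1]>.005)&(P[:,1]<.06)&(P[:,0]<.044)&(P[:,0]>-.06); q=P[k]
V=t[px[k][:,1],px[k][:,0]].max(1); print(np.histogram(V,8))
for th in(60,100,110): print(th,cv2.minAreaRect((q[V>th]*1000).astype(np.float32)))
for x in range(-48,48,8):
    r=q[abs(q[:,0]*1000-x)<4]; print(x,len(r),(r[:,1].min()*1e3).round(1) if len(r) else '',(r[:,1].max()*1e3).round(1) if len(r) else '')
E
python3 -m inch '[[[-5,6,20,-0.009,-0.004,0.006,1],[0,0,20,0,0,0,1],[0,0,20,0,0,0,1],[0,0,15,0,0,0,1],[0,0,0,0,0,0,1]]]' ; python3 to.py .6564 -.1347 .031 104.8
```

```text
(array([  5,  31,  72, 231,  27,   5,   4,   1]), array([105. , 113.5, 122. , 130.5, 139. , 147.5, 156. , 164.5, 173. ]))
60 ((-3.075550079345703, 30.531719207763672), (84.29881286621094, 34.830936431884766), 0.39237546920776367)
100 ((-3.075550079345703, 30.531719207763672), (84.29881286621094, 34.830936431884766), 0.39237546920776367)
110 ((-3.075550079345703, 30.531719207763672), (84.29881286621094, 34.830936431884766), 0.39237546920776367)
-48 6 21.0 46.4
-40 35 13.6 47.7
-32 36 14.2 47.0
-24 37 13.5 47.6
-16 37 13.4 47.6
-8 34 14.0 46.2
0 36 13.3 47.5
8 37 13.2 47.5
16 36 13.8 48.1
24 35 14.4 46.7
32 35 13.7 47.3
40 12 14.3 43.3
time_s: 13.38
tcp_pos: [0.6553, -0.128, 0.0449]
orientation: [-0.0, 0.608, 0.794, 0.002]
ft_force: [-0.2, -0.4, -0.6]
finger_gap: -0.0001
shift mm [-6.8 -0.7 13.9] turn [ 0.0023 -0.0028  0.0062] | t 13.38 tcp [ 655.3 -128.    44.9] F [-0.2 -0.4 -0.6] gap -0.1
```

```bash
python3 -m inch '[[[0,-0.7,6,0.002,-0.003,0.006,1],[0,0,6,0,0,0,1],[0,0,0,0,0,0,1]]]' ; python3 to.py .6564 -.1347 .031 104.8; python3 -m inch '[[[4,0,0,0,0,0,1],[4,0,0,0,0,0,1],[4,0,0,0,0,0,1],[4,0,0,0,0,0,1],[4,0,0,0,0,0,1],[4,0,0,0,0,0,1]]]' ; python3 to.py .6564 -.1347 .031 104.8
```

```text
time_s: 13.63
tcp_pos: [0.6538, -0.1254, 0.0332]
orientation: [-0.0, 0.609, 0.793, 0.0]
ft_force: [-0.4, -0.4, -0.3]
finger_gap: -0.0
shift mm [-9.6  0.1  2.2] turn [-0.0001 -0.0008  0.0023] | t 13.63 tcp [ 653.8 -125.4   33.2] F [-0.4 -0.4 -0.3] gap -0.0
time_s: 14.13
tcp_pos: [0.6488, -0.102, 0.0363]
orientation: [0.002, 0.61, 0.793, 0.001]
ft_force: [0.1, -2.4, -1.1]
finger_gap: -0.0
shift mm [-33.5  -1.    5.3] turn [0.0039 0.0027 0.0009] | t 14.13 tcp [ 648.8 -102.    36.3] F [ 0.1 -2.4 -1.1] gap -0.0
```

```bash
python3 -m inch '[[[4,-0.2,1,0.002,0.002,0,1],[4,0,1,0,0,0,1],[4,0,0.5,0,0,0,1],[4,0,0.5,0,0,0,1],[4,0,0.5,0,0,0,1],[0,0,0,0,0,0,1]]]' ; python3 to.py .6564 -.1347 .033 104.8; python3 - <<'E'
from tube import *
t=viewer.grab_frame('top'); m,px,P=tube(t,.045)
k=(abs(P[:,0]+.02)<.003); print('blade y',np.sort(P[k][:,1]).round(4).tolist()); save(t,'r1.png')
E
```

```text
time_s: 14.63
tcp_pos: [0.6438, -0.0801, 0.0337]
orientation: [0.002, 0.61, 0.793, 0.001]
ft_force: [-0.6, -2.3, 1.6]
finger_gap: 0.0
shift mm [-56.   -1.9   0.8] turn [0.004  0.0013 0.0015] | t 14.63 tcp [643.8 -80.1  33.7] F [-0.6 -2.3  1.6] gap 0.0
blade y [0.0144, 0.0151, 0.017, 0.0177, 0.0197, 0.0204, 0.0224, 0.0231, 0.0238, 0.0258, 0.0265, 0.0285, 0.0292, 0.0311, 0.0318, 0.0338, 0.0345, 0.0352, 0.0372, 0.0379, 0.0399, 0.0406, 0.0426, 0.0432, 0.0452, 0.0459, 0.0741, 0.0748, 0.0768, 0.0774, 0.0794, 0.0801, 0.0821, 0.0908, 0.0915, 0.0935, 0.0942, 0.0948, 0.0968, 0.0975, 0.0995, 0.1002, 0.1022]
```

```bash
python3 -m inch '[[[3,-0.5,0.5,0.003,0.001,0,1],[3,-0.5,0.3,0,0,0,1],[3,0,0.3,0,0,0,1],[3,0,0.3,0,0,0,1],[3,0,0.3,0,0,0,1],[3,0,0.3,0,0,0,1],[3,0,0.3,0,0,0,1]]]' ; python3 to.py .6564 -.1347 .033 104.8; python3 -m inch '[[[3,-0.5,0.3,0.002,0.001,0,1],[3,0,0.3,0,0,0,1],[3,0,0.3,0,0,0,1]]]'; python3 to.py .6564 -.1347 .033 104.8
```

```text
time_s: 15.27
tcp_pos: [0.6382, -0.0607, 0.0318]
orientation: [0.002, 0.61, 0.792, 0.0]
ft_force: [0.8, -2.0, 2.1]
finger_gap: 0.0002
shift mm [-76.2  -1.2  -1.1] turn [ 0.0024  0.0024 -0.0008] | t 15.27 tcp [638.2 -60.7  31.8] F [ 0.8 -2.   2.1] gap 0.2
time_s: 15.52
tcp_pos: [0.6358, -0.0519, 0.0312]
orientation: [0.001, 0.611, 0.792, -0.0]
ft_force: [0.2, -3.0, 2.8]
finger_gap: -0.0004
shift mm [-85.3  -1.1  -1.6] turn [ 0.0014  0.0024 -0.0014] | t 15.52 tcp [635.8 -51.9  31.2] F [ 0.2 -3.   2.8] gap -0.4
```

```bash
python3 -m inch '[[[2,-0.3,-0.2,0.001,0.002,0,1],[2,0,0,0,0,0,1],[2,0,0,0,0,0,1],[2,0,0,0,0,0,1]]]' ; python3 to.py .6564 -.1347 .031 104.8; python3 - <<'E'
from tube import *
t=viewer.grab_frame('top');save(t,'r2.png'); m,px,P=tube(t)
for x in(-.03,-.02,-.01,0,.01): print(x,(np.sort(P[abs(P[:,0]-x)<.003][:,1])*1e3).round(0).astype(int).tolist())
E
```

```text
time_s: 15.85
tcp_pos: [0.6333, -0.0432, 0.0312]
orientation: [0.0, 0.611, 0.792, 0.0]
ft_force: [0.8, -3.3, 2.0]
finger_gap: -0.0003
shift mm [-94.3  -0.9   0.3] turn [ 0.0004  0.0003 -0.0012] | t 15.85 tcp [633.3 -43.2  31.2] F [ 0.8 -3.3  2. ] gap -0.3
-0.03 [48, 49, 51, 52, 54, 54, 56, 57, 58, 60, 60, 62, 63, 65, 66, 68, 68, 69, 90, 91, 92, 94, 94, 96, 97, 99, 100, 102, 102]
-0.02 [52, 52, 54, 55, 57, 58, 60, 60, 62, 63, 64, 66, 66, 68, 69, 74, 74, 75, 77, 78, 80, 80, 82, 91, 92, 94, 94, 96, 97, 98, 100, 100, 102]
-0.01 [-128, -127, 54, 55, 58, 58, 60, 61, 63, 64, 66, 66, 68, 69, 70, 74, 75, 77, 78, 80, 80, 81, 91, 92, 92, 94, 95, 97, 98, 100, 100, 102, 122]
0 [-127, -62, -59, 53, 55, 56, 58, 58, 60, 61, 62, 64, 64, 66, 67, 69, 75, 76, 78, 78, 80, 81, 83, 84, 86, 89, 90, 92, 92, 94, 95, 97, 98, 98, 100, 101, 103, 104, 106, 109, 112, 120, 123, 124]
0.01 [-27, -25, -22, -19, 52, 53, 55, 56, 56, 58, 59, 61, 62, 64, 64, 66, 67, 68, 70, 75, 76, 78, 78, 79, 81, 82, 90, 92, 93, 95, 96, 98, 98, 100, 101]
```

```bash
for k in 1 2; do :; done; python3 -m inch '[[[1,-0.2,0,0,0,0,1],[1,0,0,0,0,0,1]]]'; python3 -m inch '[[[1,0,0,0,0,0,1]]]'; python3 -m inch '[[[0.8,0,0,0,0,0,1]]]'; python3 to.py .6564 -.1347 .031 104.8
```

```text
time_s: 16.07
tcp_pos: [0.6326, -0.0405, 0.0312]
orientation: [0.0, 0.61, 0.792, 0.0]
ft_force: [1.0, -2.7, -0.5]
finger_gap: -0.0002
time_s: 16.15
tcp_pos: [0.6323, -0.0396, 0.0312]
orientation: [0.0, 0.61, 0.792, 0.0]
ft_force: [1.2, -2.2, 0.6]
finger_gap: 0.0003
time_s: 16.23
tcp_pos: [0.6321, -0.0388, 0.0312]
orientation: [0.0, 0.61, 0.792, 0.0]
ft_force: [1.9, -3.0, 1.1]
finger_gap: -0.0001
shift mm [-98.9  -0.9   0.3] turn [ 0.0007  0.0001 -0.0008] | t 16.23 tcp [632.1 -38.8  31.2] F [ 1.9 -3.   1.1] gap -0.1
```

```bash
python3 -m inch '[[[0.7,0,0,0,0,0,1]]]'|sed -n '2p;4p'; python3 -m inch '[[[0.6,0,0,0,0,0,1]]]'|sed -n '2p;4p';python3 to.py .6564 -.1347 .031 104.8
```

```text
tcp_pos: [0.6319, -0.0382, 0.0313]
ft_force: [2.6, -4.3, 0.4]
tcp_pos: [0.6319, -0.0378, 0.0313]
ft_force: [2.2, -5.2, 0.8]
shift mm [-99.9  -1.    0.3] turn [ 0.0009  0.0006 -0.0011] | t 16.4 tcp [631.9 -37.8  31.3] F [ 2.2 -5.2  0.8] gap -0.2
```

```bash
python3 -m inch '[[[0.6,0,0,0,0,0,1]]]'|sed -n '2p;4p'; python3 to.py .6564 -.1347 .031 104.8
```

```text
tcp_pos: [0.6319, -0.0378, 0.0313]
ft_force: [1.9, -4.2, 0.8]
shift mm [-100.    -0.9    0.4] turn [ 0.0011  0.0012 -0.0015] | t 16.48 tcp [631.9 -37.8  31.3] F [ 1.9 -4.2  0.8] gap -0.1
```

```bash
python3 -m inch '[[[0.8,0,0,0,0,0,1]]]'|sed -n '2p;4p'; python3 -m inch '[[[0.8,0,0,0,0,0,1]]]'|sed -n '2p;4p';python3 to.py .6564 -.1347 .031 104.8
```

```text
tcp_pos: [0.6319, -0.0376, 0.0313]
ft_force: [2.0, -5.8, 0.9]
tcp_pos: [0.6319, -0.0375, 0.0313]
ft_force: [3.2, -4.1, 0.1]
shift mm [-100.2   -0.8    0.6] turn [ 0.0015  0.0027 -0.0026] | t 16.65 tcp [631.9 -37.5  31.3] F [ 3.2 -4.1  0.1] gap 0.1
```

```bash
for r in 1; do python3 -m inch '[[[1,0,0,0,0,0,1]]]'|sed -n '2p;4p'; python3 -m inch '[[[1,0,0,0,0,0,1]]]'|sed -n '2p;4p';  python3 -m inch '[[[1,0,0,0,0,0,1]]]'|sed -n '2p;4p'; done; python3 to.py .6564 -.1347 .031 104.8
```

```text
tcp_pos: [0.6318, -0.0375, 0.0313]
ft_force: [3.0, -5.8, -0.5]
tcp_pos: [0.6319, -0.0374, 0.0314]
ft_force: [2.9, -5.3, 0.4]
tcp_pos: [0.6319, -0.0375, 0.0314]
ft_force: [3.5, -5.8, -0.4]
shift mm [-100.3   -0.6    1. ] turn [ 0.0023  0.0058 -0.0049] | t 16.9 tcp [631.9 -37.5  31.4] F [ 3.5 -5.8 -0.4] gap 0.2
```

```bash
python3 -m inch '[[[1,0,0,0,0,0,1],[1,0,0,0,0,0,1],[1,0,0,0,0,0,1]]]'|sed -n '2p;4p'; python3 -m inch '[[[1,0,0,0,0,0,1],[1,0,0,0,0,0,1],[1,0,0,0,0,0,1]]]'|sed -n '2p;4p'; python3 to.py .6564 -.1347 .031 104.8;  python3 - <<'E'
from tube import *
t=viewer.grab_frame('top');save(t,'r3.png'); m,px,P=tube(t)
for x in(-.03,-.02,-.01,0,.01): print(x,(np.sort(P[(abs(P[:,0]-x)<.003)&(abs(P[:,1]-.06)<.05)][:,1])*1e3).round(0).astype(int).tolist())
E
```

```text
tcp_pos: [0.6319, -0.0376, 0.0314]
ft_force: [3.5, -6.3, 0.5]
tcp_pos: [0.632, -0.0378, 0.0315]
ft_force: [2.4, -5.6, 0.4]
shift mm [-99.9  -0.1   1.7] turn [ 0.0038  0.0124 -0.0101] | t 17.4 tcp [632.  -37.8  31.5] F [ 2.4 -5.6  0.4] gap 0.2
-0.03 [63, 65, 66, 68, 68, 69, 71, 72, 74, 74, 79, 90, 91, 92, 94, 94, 96, 97, 99, 100, 102]
-0.02 [66, 66, 68, 69, 71, 72, 74, 74, 75, 77, 78, 80, 80, 82, 91, 92, 94, 94, 96, 97, 98, 100, 100, 102]
-0.01 [68, 69, 70, 72, 72, 74, 75, 77, 78, 80, 80, 81, 91, 92, 92, 94, 95, 97, 98, 100, 100, 102]
0 [67, 69, 70, 72, 72, 75, 76, 78, 78, 80, 81, 83, 84, 86, 89, 90, 92, 92, 94, 95, 97, 98, 98, 100, 101, 103, 104, 106, 109]
0.01 [66, 67, 68, 70, 70, 72, 73, 75, 76, 78, 78, 79, 81, 82, 90, 92, 93, 95, 96, 98, 98, 100, 101]
```

```bash
python3 -m inch '[[[1.3,0,0,0,0,0,1],[1.3,0,0,0,0,0,1]]]'|sed -n '2p;4p'; python3 -m inch '[[[1.3,0,0,0,0,0,1],[1.3,0,0,0,0,0,1],[1.3,0,0,0,0,0,1]]]'|sed -n '2p;4p'; python3 -m inch '[[[1.3,0,0,0,0,0,1],[1.3,0,0,0,0,0,1],[1.3,0,0,0,0,0,1]]]'|sed -n '2p;4p'
```

```text
tcp_pos: [0.632, -0.0377, 0.0315]
ft_force: [3.5, -6.8, 0.2]
tcp_pos: [0.632, -0.0378, 0.0316]
ft_force: [2.7, -6.4, -0.5]
tcp_pos: [0.632, -0.038, 0.0317]
ft_force: [4.1, -7.3, 0.0]
```

The jaw held at about 7–8 N total, so roughly 5 N on the face, below the forcing limit. Backing off gently.

```bash
python3 -m inch '[[[0.5,0,0,0,0,0,1],[0,0,0,0,0,0,1],[-1,0,0,0,0,0,1],[-1,0,0,0,0,0,1],[-2,0,0,0,0,0,1],[-5,0,0,0,0,0,1],[-8,0,0,0,0,0,1],[-8,0,0,0,0,0,1],[0,0,0,0,0,0,1]]]'|sed -n '2p;4p'; python3 to.py .6564 -.1347 .15 104.8
```

```text
tcp_pos: [0.6358, -0.0611, 0.0307]
ft_force: [-0.1, -0.6, -0.1]
shift mm [ -78.7    2.6 -117.7] turn [ 0.0019  0.0195 -0.0161] | t 18.87 tcp [635.8 -61.1  30.7] F [-0.1 -0.6 -0.1] gap -0.1
```

```bash
python3 -m inch '[[[-5,0,-15,0.004,0.012,-0.01,1],[-15,0,-25,0,0,0,1],[-25,0,-25,0,0,0,1],[-25,0,-25,0,0,0,1],[-35,0,-15,0,0,0,1],[-35,0,0,0,0,0,1],[-35,0,0,0,0,0,1],[-20,0,0,0,0,0,1],[0,0,0,0,0,0,1]]]'|sed -n '2p;4p'; python3 - <<'E'
from h import *
t=viewer.grab_frame('top');s=viewer.grab_frame('side'); save(t,'z_t.png');save(s,'z_s.png')
f=lambda a,x0,y0:cv2.resize(a[y0:y0+100,x0:x0+133],(532,400),interpolation=cv2.INTER_CUBIC)
save(np.hstack([cv2.resize(f(t,262,140),(400,300)),cv2.resize(f(s,255,205),(400,300))]),'p4.png')
E
```

```text
tcp_pos: [0.6848, -0.2572, 0.141]
ft_force: [-0.9, -1.0, -0.6]
```

View pics/p4.png

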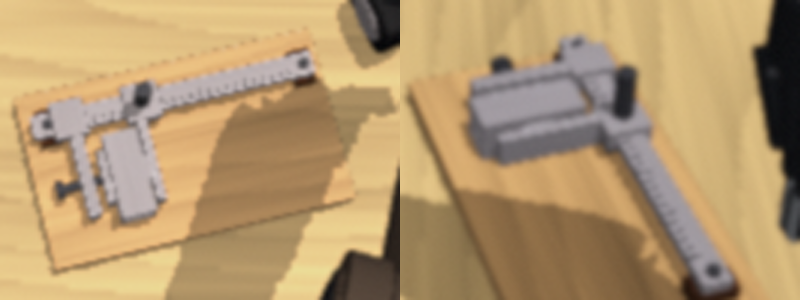

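Final view: the tube lies between the insert and the blade with no visible gap, top crop about (130,175). The post is upright at (142,95) and the hand is clear. One numeric check, then I'll hand in.

```bash
python3 - <<'E'
from tube import *
t=cv2.cvtColor(cv2.imread('pics/z_t.png'),cv2.COLOR_BGR2RGB); m,px,P=tube(t)
for x in(-.048,-.044,-.04,-.03,-.02,-.01,0,.01,.02,.03,.036,.04): print(x,(np.sort(P[(abs(P[:,0]-x)<.002)&(abs(P[:,1]-.06)<.05)][:,1])*1e3).round(0).astype(int).tolist())
hsv=cv2.cvtColor(t,cv2.COLOR_RGB2HSV); k=(P[:,1]>.047)&(P[:,1]<.07)&(abs(P[:,0])<.06); print('x extent',P[k][:,0].min(),P[k][:,0].max())
ys,xs=np.nonzero(hsv[150:180,290:325,2]<60); p=np.c_[xs+290,ys+150]
print('dark post px', p.min(0),p.max(0))
s=sensors.observe();print(s['time_s'],np.round(s['ft_force'],1))
E
```

```text
-0.048 []
-0.044 [46, 49, 52, 52, 54, 55, 58, 60, 63, 64, 66, 66, 69, 72, 74]
-0.04 [42, 43, 45, 46, 48, 51, 54, 56, 57, 59, 60, 62, 65, 68, 68, 70, 71, 74]
-0.03 [29, 32, 34, 37, 38, 40, 40, 43, 46, 48, 49, 51, 52, 54, 57, 60, 60, 62, 63, 66, 68, 71, 74, 74, 76, 91, 94, 96, 97, 99, 100, 102]
-0.02 [32, 32, 34, 35, 38, 40, 43, 44, 46, 46, 49, 52, 54, 55, 57, 58, 60, 63, 66, 66, 68, 69, 72, 74, 77, 80, 80, 82, 83, 91, 92, 94, 94, 97, 100, 102, 103]
-0.01 [29, 32, 35, 38, 38, 40, 41, 44, 46, 49, 50, 52, 52, 55, 58, 60, 61, 63, 64, 66, 69, 72, 72, 74, 75, 78, 80, 83, 92, 94, 97, 98, 100, 100, 103]
0 [29, 30, 32, 33, 35, 38, 41, 43, 44, 47, 50, 52, 55, 56, 58, 58, 61, 64, 66, 67, 69, 70, 72, 75, 78, 78, 80, 81, 84, 86, 89, 90, 92, 92, 95, 98, 100, 101, 103, 104, 106, 109]
0.01 [30, 33, 35, 36, 38, 39, 41, 44, 47, 47, 49, 50, 53, 56, 58, 59, 61, 62, 64, 67, 70, 72, 73, 75, 76, 78, 81, 90, 92, 95, 96, 98, 98, 101]
0.02 [30, 31, 33, 33, 36, 39, 41, 42, 44, 45, 47, 50, 53, 53, 55, 56, 59, 62, 64, 65, 67, 68, 70, 73, 76, 76, 78, 79, 82, 90, 93, 96, 98, 101, 102]
0.03 [31, 33, 34, 36, 37, 39, 42, 45, 47, 48, 51, 53, 56, 59, 59, 61, 62, 65, 68, 70, 71, 73, 74, 90, 93, 94, 96, 96, 99, 102]
0.036 [29, 32, 35, 35, 37, 38, 41, 43, 46, 47, 49, 49, 52, 55, 57, 58, 60, 61, 63, 66, 69, 72, 72, 92, 94, 95, 97, 98, 100, 103]
0.04 [28, 28, 30, 31, 34, 37, 39, 40, 42, 43, 45, 48, 51, 54, 57, 63, 65, 68, 88, 90, 91, 94, 96, 99, 100, 102, 102]
x extent -0.04550419690932354 0.0595058283385153
dark post px [307 172] [310 174]
19.7167 [ 0.1  0.9 -0.7]
```

```bash
python3 -c "
from plant import ctrl; print(ctrl.sign_off())"
```

```text
the job is handed in; nothing more can be done
None
```

I handed the job in at about 19.7 s of robot time. The tube is laid on the board along the jaws, and the sliding jaw is closed on it. I pushed the post from its -y side and pressed for more than half a second. The wrist read about 6 N, then 7–8 N, which I estimate as 4–5 N on the measuring face after about 2 N of drag, below the 8 N that would tilt it 0.04 rad.

**Last checks:** The final pictures show no visible gap between insert, tube and blade. The tube's centre is within about 2 mm of the middle of the measuring faces along the jaws. The hand is clear with no contact force. I did not look closely at the bystanders again, though the arm was kept clear of them. The pictures can't show the jaw's tilt or a gap under about 1 mm.

**What went wrong or disagreed:**
- **Missed grasp:** The first grasp closed on air above the tube. The fingertips sit about 20–25 mm higher than the reported TCP, so I went lower in force-checked steps and gripped it at about 32 mm.
- **Set-down force:** Setting the tube on the board briefly pressed with about 49 N at the wrist (limit 120 N). I eased off and re-centred it before letting go. That press went through the held tube. Whether it counts against the 40 N limit on the arm and gripper body I can't tell.
- **Camera mismatch:** The side view put the insert's middle about 4 mm farther along x than the top view. I mostly trusted the top view.

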